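Pin the drawbar into the hitch fork

ROBOT

A 6-joint arm with a two-finger parallel gripper is mounted at the origin on the work surface. World frame = base frame: x ahead of the robot, y to its left, z up, the work surface at z = 0. Lengths are in m, angles in rad, forces in N, time in s.
With the tool pointing down it reaches from about 0.325 to 0.875 m from the base axis. Payload 4.4 kg.
Tool frame: the origin (TCP) lies midway between the tips of the shut fingers; the grasp point (between the pads) lies 19 mm behind it; z points along the fingers, y is the line along which they close (so a half turn about z gives the same grasp; the last joint's range is limited). The gripper opens to 85 mm and grips with 20 to 120 N. Pads are 22 mm wide; open, the fingers measure 114 mm over their backs; the gripper's body (76 mm by 85 mm) begins 54 mm behind the grasp point. The pads swing forward as they close: fully open they stand 13 mm farther back than shut.
Start: joints at [-1.44, 0.207, 1.542, -0, 1.393, -0.15], TCP at [0.159, -0.552, 0.231] pointing down, gripper open.
Joint ranges: [-2.73, 2.73], [-0.86, 2.22], [0.23, 2.46], [-1.11, 4.25], [0.08, 2.63], [-2.82, 2.82]. Speed limits (rad/s): [2.79, 2.79, 3.14, 3.14, 3.14, 3.14].

INTERFACE

Orientations are given as a rotation vector (axis times angle).
In Python, from bench import env gives the robot as it stands. Calls block until the motion is done:
- env.move_to(position, orientation): joint-space move of the TCP to a pose.
- env.servo_line(position, frame=None, max_speed=0.15, contact_N=None): straight line of the TCP; frame=None keeps the orientation; max_speed is the mean speed in m/s. With contact_N (N) it stops when the force on the tool has changed by that much, and returns True; else False.
- env.move_joints(angles): joint-space move.
- env.let_go() and env.grasp(grasp_force=None): open the fingers fully, or close them until they stop; grasp_force is the grip in N (None keeps the last).
- env.dwell(seconds).
- env.solve_ik(position, orientation): joint angles nearest the present ones, or None.
- env.get_image(name): name is "scene" or "top"; returns a dict with "img" (400x640x3 uint8, red, green, blue), "fx", "fy", "cx", "cy" (pixels), "dist" ([k1, k2, p1, p2, k3] as OpenCV has them; the pictures are not rectified), "camera_from_world" (4x4, takes a point from world to camera coordinates). Camera axes: x right, y down, z forward; pixel columns grow to the right and rows downward; lengths in m; the calibration is good to about 2 mm. A picture is of the moment at which its call begins. There is no depth.
A pose or a line that the arm cannot do raises env.IKError and nothing moves.
- env.sign_off(): hands the job in; it is judged then, once.
Readings, each from a call of its own:
- env.current_time_s(): time.
- env.current_joints(): joint angles.
- env.current_qd(): joint speeds.
- env.current_joint_torque(): joint torques, N m.
- env.current_eef_pos(): TCP position.
- env.current_eef_rot(): TCP orientation.
- env.current_wrist_force(): force on the tool from outside, world axes, zero at the start.
- env.current_wrist_torque(): the same for the moment, N m.
- env.current_gripper_width(): opening from 0.0 (shut) to 1.0 (fully open).
- env.current_grasp_force(): force on a finger pad.
Only numpy, scipy, OpenCV 4.12 (cv2) and the standard library are available. Lean on these libraries where they do the work, as an engineer would, in place of code of your own. Each camera call takes 0.05 s, during which the arm holds its last target. There are 200 camera calls.

TASK

Take away the wooden chock that blocks the hitch and leave it on the bench, then slide the drawbar gently on into the fork, without forcing it, until you feel the loose headed pin drop into its hidden eye. Then push the pin down through the lower fork plate, past the stiff catch, until its head sits fully home on the fork's boss. Do not disturb the other tools.

Things in the scene. Friction and masses are not known exactly. Their poses are not given: they have to be found in the camera images.
- hitch: Dark steel hitch fixed to the bench. Origin at bench height on the pin bore's axis; x along the bed, the way the drawbar is slid in; z up. Bed top 30 mm high, x -125 to +124, 60 to 68 mm wide; rails 12 mm high, 52 mm apart, at x -120 to -28. Fork (x +-24, y +-38): the bed is the lower plate (bore 22.5 mm); upper plate 52 to 64 mm high, bore 21.5 mm; a hood 52 to 58 mm high covers x -67 to -24.
- bore (a point): centre of the top face of the round boss (44 mm diameter) on the upper plate, 78 mm above the bench: the pin's head must rest on it. Axes as the hitch.
- catch_point (a point): a hidden sprung ball in the lower bore, 24 mm above the bench, which holds the pin up; pushing past it takes roughly 10 to 20 N all the way down
- stop_wall (a point): top centre of the stop wall across the bed, at x 112 to 124 mm of the hitch, 60 mm wide, 60 mm above the bench
- drawbar: Flat steel bar, 20 mm thick, lying on the bed: a 40 mm wide shank with an upright stud (16 mm diameter, 40 mm high), a threaded neck and a screwed-on eye plate (50 mm wide, hole 22.5 mm, tip 52 mm past the hole) under the upper plate. Origin on the underside, x to the eye; outer end at x -130 mm, stud at x -105. The eye's setting is not known: its hole lies between x -12 and +12.
- bar_end (a point): centre of the drawbar's flat outer end face, a good place to push, with at most 30 N. The hole, out of sight under the hood, is 118 to 142 mm from it and starts 20 to 48 mm short of the bore; it must be found by feel, as the pin drops in and stops the bar.
- pin: Loose steel pin, round flat head up, standing in the upper plate's bore, its tapered nose resting on the drawbar. Shank 20 mm diameter, 72 mm long; head 40 mm diameter, 14 mm thick. Origin at the nose's end, z to the head. Nose heights above the bench: 50 mm resting on the bar, about 20 mm once dropped through the eye onto the catch, 6 mm when home.
- pin_seat (a point): on the pin's axis, at the underside of the head
- pin_top (a point): centre of the top of the pin's head
- chock: Wooden block 74 x 40 x 40 mm, lying lengthwise on the bed between the fork and the stop wall, so that the drawbar cannot be slid far enough. Origin at the centre of its underside, x along its length.
- chock_mid (a point): the chock's centre; 20 mm above the bench when it lies there, 50 mm when it lies on the bed
- spanner: bystander: open-ended spanner 170 mm long, lying
- hammer: bystander: hammer 260 mm long, lying
- socket: bystander: steel socket 34 mm diameter, 65 mm high, standing
- bolt: bystander: hexagon bolt 97 mm long, lying
- grease: bystander: can 68 mm diameter, 75 mm high, standing
- driver: bystander: screwdriver 200 mm long, lying
- oil: bystander: bottle 60 mm diameter, 170 mm high, standing
There are look-alikes about, which are no part of the job. Leave any red look-alike of the pin alone.

How it is judged:
On the way, in this order (a step that is already met when the one before it is completed fails the run):
1. the chock is off the hitch and lies on the bench (height (world z) of chock_mid below 0.046 m and linear speed of chock below 0.05 m/s), for 0.2 s.
2. the pin has dropped into the drawbar's eye (z of pin in the frame of hitch below 0.042 m and x of drawbar in the frame of bore between -0.018 and 0.018 m), for 0.2 s.
At the end, for the whole second after the job is handed in: The pin stands upright (within 0.06 rad) through boss, eye and lower plate, its head within 2.5 mm of the boss's top and 4 mm of the bore's axis; the drawbar's origin is within 18 mm of that axis along the bed; the chock lies on the bench (centre below 46 mm); all at rest (z of pin_seat in the frame of bore below 0.0025 m and horizontal distance between pin_seat and bore below 0.004 m and angle between the z axis of pin and the z axis of hitch, either way round below 0.06 rad and x of drawbar in the frame of bore between -0.018 and 0.018 m and height (world z) of chock_mid below 0.046 m and linear speed of each of pin, drawbar, chock below 0.02 m/s); the robot touches nothing.
It fails at once if the drawbar was forced: pushed with more than 35 N (contact force between the fingers and drawbar above 35 N).
It fails at once if another tool was moved by more than 30 mm (distance of any of spanner, hammer, socket, bolt, grease, driver, oil from where it was at the start of the episode above 0.03 m).
It also fails if it takes over 51 s, if anything falls off the work surface, if the arm or the gripper's body presses on something with over 40 N, if the wrist force passes 120 N, or if a joint passes its speed limit or range.

## Working session

There is one attempt and no reset: what is moved stays moved. The work goes in short steps, each a Python script; the robot and the scene stay as the last script left them, time stands still between calls to the robot, and variables do not carry over. Pictures are saved under pics/ and viewed, at most 10 in all, crops included, and the job is handed in when it is done.

```bash
mkdir -p pics; ls; python3 - <<'E'
from bench import env
import cv2,numpy as np
for n in("scene","top"):
    d=env.get_image(n); cv2.imwrite(f"pics/{n}0.png",d["img"][:,:,::-1])
    T=d["camera_from_world"]; print(n,d["fx"],d["fy"],d["cx"],d["cy"],d["dist"]); print(np.round(T,4).tolist(), -T[:3,:3].T@T[:3,3])
print(env.current_time_s(),env.current_eef_rot(),env.current_wrist_force())
E
```

```text
pics
scene 461.64063789494367 461.64063789494367 314.9818346189745 201.13234922509113 [0.04220016 0.         0.         0.         0.        ]
[[0.458, 0.8887, -0.0211, -0.2439], [0.5548, -0.3044, -0.7743, -0.2094], [-0.6946, 0.3429, -0.6325, 1.5937], [0.0, 0.0, 0.0, 1.0]] [ 1.33480891 -0.39352879  0.84064039]
top 367.25078650967424 367.25078650967424 320.43486108479874 201.1912274062685 [-0.02987068  0.          0.          0.          0.        ]
[[0.0244, -0.9992, 0.0318, -0.0231], [-0.9977, -0.0264, -0.0632, 0.5478], [0.064, -0.0302, -0.9975, 1.1196], [0.0, 0.0, 0.0, 1.0]] [0.47540968 0.02517831 1.15209617]
0.1 [-3.10857938e+00 -4.39301349e-01 -6.70551897e-05] [-0.00288156 -0.33278866 -0.43611375]
```

View pics/scene0.png

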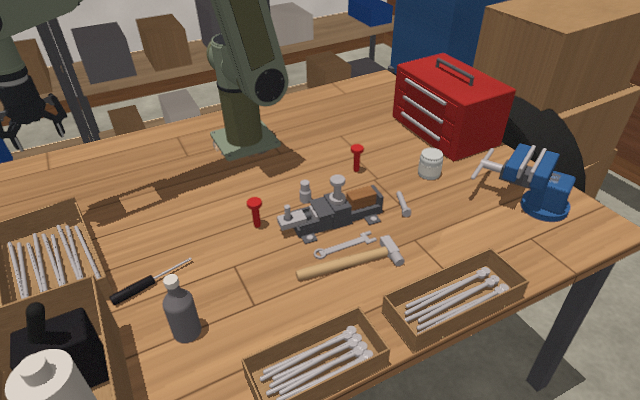

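View pics/top0.png

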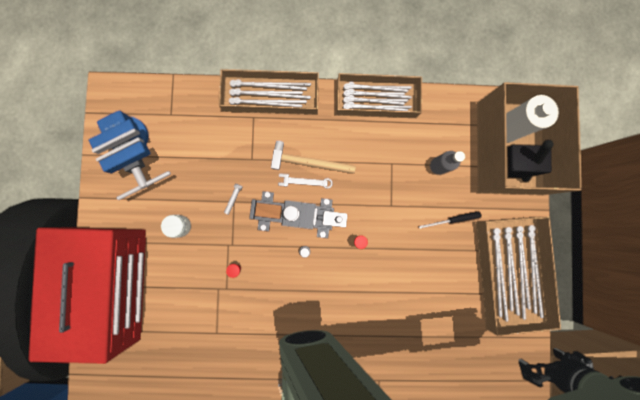

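The top view shows the hitch at about (295,214): chock (268,212), silver pin head (291,213), stud (338,219) and bar end (348,220). Red decoys are at (360,242) and (233,270), the socket at (305,252). I'll zoom in for exact pixels.

```bash
python3 - <<'E'
import cv2,numpy as np
a=cv2.imread("pics/top0.png")[180:270,225:375]; b=cv2.imread("pics/scene0.png")[140:250,240:420]
cv2.imwrite("pics/c1.png",cv2.resize(a,None,fx=5,fy=5,interpolation=cv2.INTER_CUBIC))
cv2.imwrite("pics/c2.png",cv2.resize(b,None,fx=4.4,fy=4.4,interpolation=cv2.INTER_CUBIC))
E
```

```text
(no output)
```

View pics/c1.png

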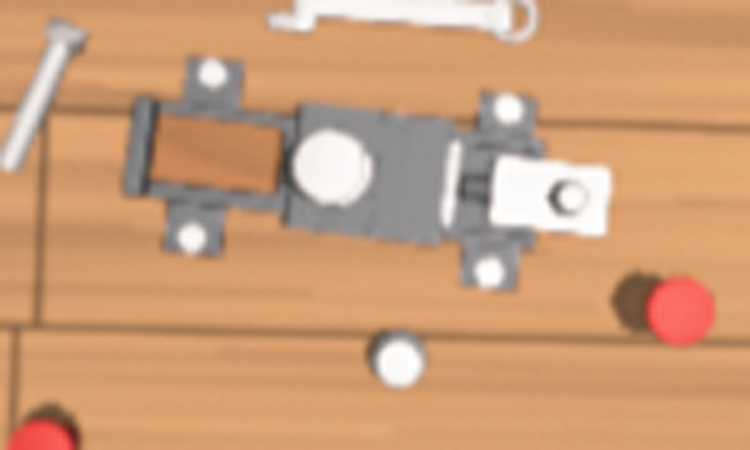

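View pics/c2.png

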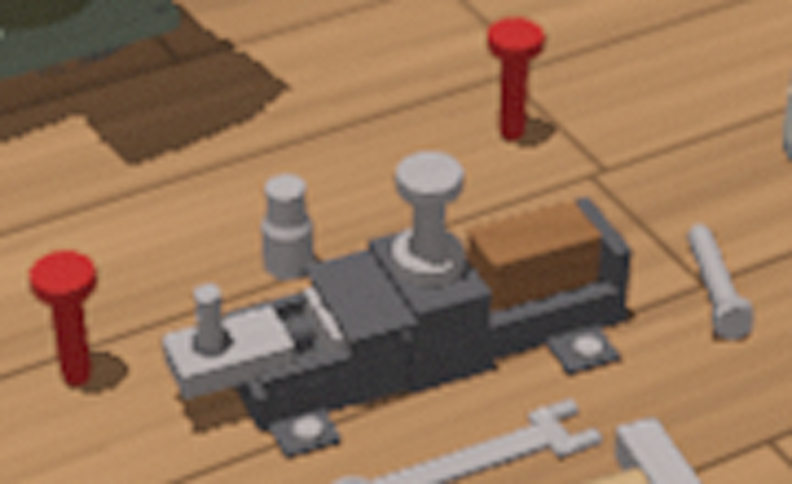

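Crop 1 (×5, offset 225,180): chock top corners are (152,118), (281,130), (275,193), (147,182), pin head (329,166), stud (573,195), and bar end edge (611,166)-(606,236). In crop 2 (×4.4, offset 240,140) the pin head is at (430,172), the stud top at (208,292) and the chock corners at (600,240), (494,263), (470,238), (583,202).

```bash
cat > h.py <<'E'
import cv2,numpy as np
from bench import env
def cams(): return {n:env.get_image(n) for n in("scene","top")}
def ray(d,uv):
    K=np.array([[d["fx"],0,d["cx"]],[0,d["fy"],d["cy"]],[0,0,1]])
    p=cv2.undistortPoints(np.array([[uv]],float),K,np.array(d["dist"]))[0,0]
    T=np.array(d["camera_from_world"]);R=T[:3,:3]
    v=R.T@np.r_[p,1]; return -R.T@T[:3,3],v/np.linalg.norm(v)
def plane(d,uv,z):
    o,v=ray(d,uv); return o+v*(z-o[2])/v[2]
def tri(r1,r2):
    (o1,v1),(o2,v2)=r1,r2
    s=np.linalg.lstsq(np.c_[v1,-v2],o2-o1,rcond=None)[0]
    a,b=o1+s[0]*v1,o2+s[1]*v2; return (a+b)/2,np.linalg.norm(a-b)
t5=lambda c:((c[0]+.5)/5-.5+225,(c[1]+.5)/5-.5+180)
s4=lambda c:((c[0]+.5)/4.4-.5+240,(c[1]+.5)/4.4-.5+140)
E
python3 - <<'E'
from h import *
np.set_printoptions(precision=4,suppress=True)
C=cams();t,s=C["top"],C["scene"]
P={"chA":((152,118),(600,240)),"chB":((281,130),(494,263)),"chC":((275,193),(470,238)),"chD":((147,182),(583,202)),"pin":((329,166),(430,172)),"stud":((573,195),(208,292)),"end+":((611,166),None),"end-":((606,236),None)}
H={"ch":.07,"pi":.136,"st":.09,"en":.05}
for k,(a,b) in P.items():
    z=H[k[:2]]; print(k,plane(t,t5(a),z),*( (plane(s,s4(b),z),*tri(ray(t,t5(a)),ray(s,s4(b)))) if b else ()))
for n,c,z in[("wall out+",(137,96),.06),("wall out-",(126,194),.06),("wall in+",(155,98),.06),("wall in-",(146,196),.06),("fork+",(300,103),.064),("fork-",(283,228),.064),("hood+",(459,120),.058),("hood-",(440,244),.058)]:
    print(n,plane(t,t5(c),z))
hsv=cv2.cvtColor(t["img"],cv2.COLOR_RGB2HSV)
m=((hsv[...,1]<40)&(hsv[...,2]>190)).astype(np.uint8)
n,l,st,ce=cv2.connectedComponentsWithStats(m[190:240,270:360])
print(st,ce+[270,190])
E
```

```text
chA [0.5338 0.1846 0.07  ] [0.5408 0.181  0.07  ] [0.5342 0.1856 0.0636] 0.00016950193748505623
chB [0.5287 0.1088 0.07  ] [0.529  0.1132 0.07  ] [0.5296 0.1105 0.0713] 0.004062893250925003
chC [0.4916 0.1111 0.07  ] [0.5011 0.1129 0.07  ] [0.4931 0.1143 0.0636] 0.005942269027381735
chD [0.4962 0.1862 0.07  ] [0.5037 0.1926 0.07  ] [0.4984 0.1908 0.0665] 0.009163149526451406
pin [0.5063 0.0766 0.136 ] [0.5078 0.0804 0.136 ] [0.5072 0.0784 0.1361] 0.004045593074826791
stud [ 0.4945 -0.0625  0.09  ] [ 0.4934 -0.0581  0.09  ] [ 0.4952 -0.0607  0.0924] 0.003542335480336825
end+ [ 0.5132 -0.0884  0.05  ]
end- [ 0.4711 -0.0862  0.05  ]
wall out+ [0.5472 0.1954 0.06  ]
wall out- [0.4889 0.1998 0.06  ]
wall in+ [0.5463 0.1847 0.06  ]
wall in- [0.4881 0.188  0.06  ]
fork+ [0.5453 0.0985 0.064 ]
fork- [0.4712 0.1063 0.064 ]
hood+ [0.5381 0.0039 0.058 ]
hood- [0.464  0.0134 0.058 ]
[[   0    0   90   50 3925]
 [  54    9    6    6   30]
 [  14   16   15   15  180]
 [  43   18    4   17   41]
 [  53   21   24   16  296]
 [  50   41    6    7   28]] [[313.92   214.198 ]
 [326.2    201.3333]
 [291.1111 213.0833]
 [314.6341 216.3659]
 [334.4493 218.598 ]
 [322.5357 234.    ]]
```

```bash
cat >> h.py <<'E'
from scipy.spatial.transform import Rotation as Ro
np.set_printoptions(precision=4,suppress=True)
d=np.array([.087,.9962,0]); bore=np.array([.507,.078,0]); n=np.array([.9962,-.087,0])
def ori():
    z=np.array([0,0,-1.]); best=None
    for sg in(1,-1):
        y=sg*n; x=np.cross(y,z); r=Ro.from_matrix(np.c_[x,y,z]).as_rotvec()
        q=env.solve_ik([.51,.1,.25],r)
        if q is not None:
            c=abs(q[5]); 
            if best is None or c<best[0]: best=(c,r,q)
    return best[1]
def stat(*a): print(*a,"t",env.current_time_s(),"p",np.array(env.current_eef_pos()),"F",np.array(env.current_wrist_force()),"w",env.current_gripper_width())
E
python3 - <<'E'
from h import *
r=ori(); print(r)
t=env.get_image("top")
for c in((680,312),(42,440)): print("red",plane(t,t5(c),.086))
print("socket",plane(t,t5((399,362)),.065))
c=np.array([.5145,.1495,0])+.007*d
env.move_to(c+[0,0,.20],r); stat()
hit=env.servo_line(c+[0,0,.037],max_speed=.12,contact_N=8); stat(hit)
if not hit:
    env.grasp(40); stat("grasped")
    env.servo_line(c+[0,0,.14]); stat("up")
    t=env.get_image("top"); cv2.imwrite("pics/up.png",cv2.resize(t["img"][170:280,220:380,::-1],None,fx=4,fy=4))
E
```

```text
[2.3161 2.1226 0.    ]
red [ 0.4282 -0.1266  0.086 ]
red [0.3467 0.2387 0.086 ]
socket [0.3943 0.0358 0.065 ]
t 3.05 p [0.5155 0.1557 0.2001] F [ 0.5458 -0.0374 -0.9597] w 0.9967851145293137
False t 4.5583 p [0.516  0.1566 0.0379] F [-0.3956 -0.4588 -0.7262] w 0.9994557681802742
grasped t 5.05 p [0.5156 0.1565 0.0375] F [ 0.6947 -0.4996  2.6011] w 0.4631001082110257
up t 5.8833 p [0.5141 0.1563 0.1389] F [-0.7179  0.0036 -0.6694] w 0.46523358750572275
```

```bash
python3 - <<'E'
from h import *
p=np.array([.385,.16,0])
env.servo_line(p+[0,0,.14],max_speed=.2); stat()
hit=env.servo_line(p+[0,0,.0078],max_speed=.1,contact_N=6); stat(hit)
env.let_go(); env.servo_line(p+[0,0,.17],max_speed=.25); stat()
t=env.get_image("top"); cv2.imwrite("pics/placed.png",cv2.resize(t["img"][170:280,220:380,::-1],None,fx=4,fy=4))
E
```

```text
t 6.7333 p [0.3861 0.1601 0.1403] F [ 0.7562 -0.3453 -0.8306] w 0.4641122276229249
True t 8.0417 p [0.3841 0.1598 0.0074] F [-0.1269 -0.3034  5.4457] w 0.4588916902146192
t 9.3667 p [0.3839 0.1598 0.1688] F [ 0.6034 -0.3557  0.178 ] w 0.9967623970099446
```

View pics/placed.png

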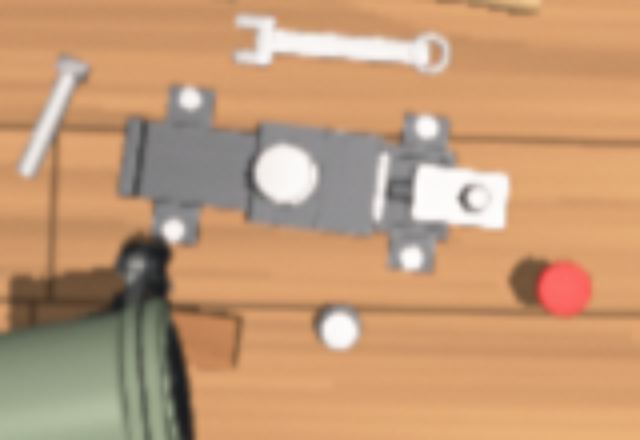

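The chock lies on the bench at about (205,335), the bed is clear, and the pin (285,175) and bar (460,197) haven't moved. Next is the drawbar push.

```bash
cat >> h.py <<'E'
def s_of(): return float((np.array(env.current_eef_pos())-bore)[:2]@d[:2])
E
python3 - <<'E'
from h import *
P=lambda s,z: bore+d*s+[0,0,z]
env.grasp(20)
env.servo_line(P(-.205,.17),max_speed=.25)
hit=env.servo_line(P(-.205,.039),max_speed=.12,contact_N=8); stat(hit)
if not hit:
    hit=env.servo_line(P(-.12,.039),max_speed=.02,contact_N=12); stat(hit,s_of())
    t=env.get_image("top"); cv2.imwrite("pics/push.png",cv2.resize(t["img"][170:280,220:380,::-1],None,fx=4,fy=4)); cv2.imwrite("pics/pushs.png",cv2.resize(env.get_image("scene")["img"][140:250,240:420,::-1],None,fx=4.4,fy=4.4))
E
```

```text
False t 12.7917 p [ 0.49   -0.1265  0.0398] F [0.5541 0.1243 0.4281] w -0.0003522538296571783
True -0.14140865973420325 t 15.6667 p [ 0.4949 -0.0629  0.0389] F [-0.5292 -1.6501  1.0866] w -0.001503671802101879
```

View pics/pushs.png

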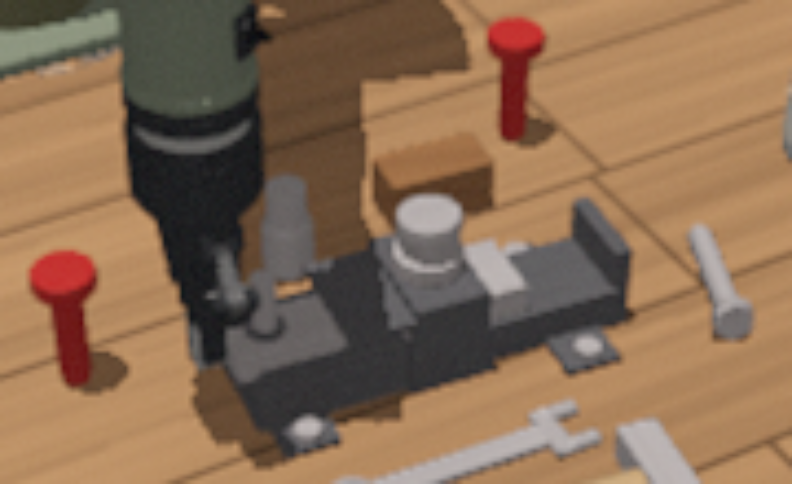

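The pin has dropped: its head top is now at crop (430,212), a drop of about 9 px, and the bar's eye shows past the fork. I'll back off, measure the head height and press.

```bash
python3 - <<'E'
from h import *
P=lambda s,z: bore+d*s+[0,0,z]
env.servo_line(P(-.165,.039),max_speed=.06)
env.servo_line(P(-.165,.17),max_speed=.25)
C=cams(); t,s=C["top"],C["scene"]
hsv=cv2.cvtColor(t["img"],cv2.COLOR_RGB2HSV); m=((hsv[...,1]<40)&(hsv[...,2]>190)).astype(np.uint8)
k,l,st,ce=cv2.connectedComponentsWithStats(m[195:235,278:308]); i=1+np.argmax(st[1:,4]); uv=ce[i]+[278,195]
print(st[i],uv,tri(ray(t,uv),ray(s,s4((430,212)))))
env.servo_line(P(0,.17),max_speed=.25)
env.servo_line(P(0,.125),max_speed=.12)
hit=env.servo_line(P(0,.095),max_speed=.04,contact_N=5); stat(hit)
hit=env.servo_line(P(0,.0905),max_speed=.02,contact_N=35); stat(hit)
env.dwell(.3); stat()
E
```

```text
[  7  11  14  15 169] [291.4201 213.3314] (array([0.5071, 0.0777, 0.1069]), np.float64(0.005863027192482975))
True t 18.975 p [0.5067 0.078  0.1024] F [ 0.5968 -0.0486 -0.3524] w 0.0011498473362755528
False t 19.75 p [0.5083 0.0779 0.0923] F [-1.8599 -0.174   8.8947] w -0.004502736948322893
t 20.05 p [0.5083 0.0779 0.0923] F [-2.2448 -0.316   9.9413] w -0.0016833680053489736
```

```bash
python3 - <<'E'
from h import *
P=lambda s,z: bore+d*s+[0,0,z]
hit=env.servo_line(P(0,.080),max_speed=.02,contact_N=25); stat(hit)
env.servo_line(P(0,.17),max_speed=.15)
env.servo_line(P(-.2,.25),max_speed=.25)
C=cams()
for n,(a,b,c,e) in {"top":(170,280,220,380),"scene":(140,250,240,420)}.items(): cv2.imwrite(f"pics/f_{n}.png",cv2.resize(C[n]["img"][a:b,c:e,::-1],None,fx=4.4,fy=4.4,interpolation=cv2.INTER_CUBIC))
stat()
E
```

```text
True t 20.35 p [0.5086 0.0779 0.0922] F [-2.7776 -0.4408  6.717 ] w -0.0035843559647637737
t 22.1333 p [ 0.4891 -0.1198  0.2489] F [-0.1804  0.0676  0.1998] w 0.0014099419234112922
```

View pics/f_scene.png

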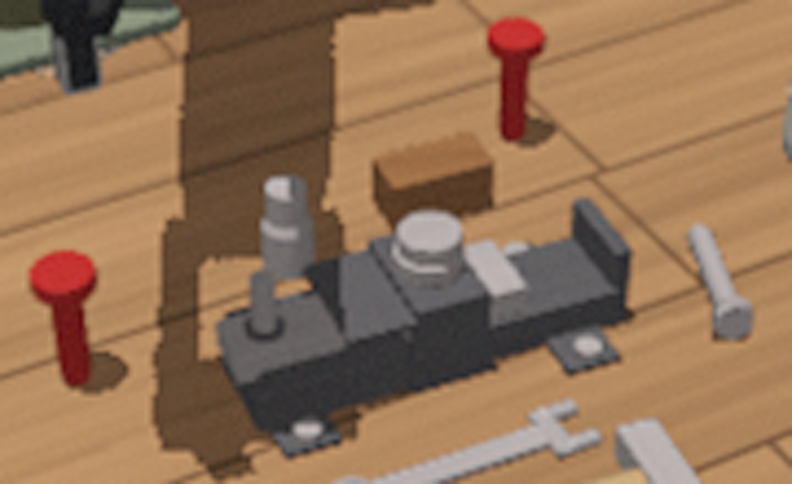

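The head top is now at crop (430,230). At 40 px per 30 mm that puts it about 13.5 mm lower, or z ≈ 0.092, which agrees with the firm stop at 0.0922. It sits home on the boss, and the other tools look unmoved.

```bash
python3 -c "
from bench import env
print(env.sign_off())"
```

```text
the job is handed in; nothing more can be done
None
```

The job is handed in at about 22 s on the robot's clock: the chock lies on the bench, the drawbar was stopped by the pin dropping into its eye, and the pin's head measured home on the boss (top at about 92 mm); the judge's result was not shown.

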